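# Tip the spring-return bin to its third click over a catch dish

## Task

Get the clear bin ready to be brushed out: set the stone dish upright in the middle of the small wooden post under the bin's lip, with the dish's handle pointing straight away from the wall, and let go of it. Then press the bin's turquoise lip down past its first two clicks to the third and keep holding it there against its spring, without disturbing the jar, the spoon rest or the cup. Finish while still holding the bin down: do not let go, because it springs shut.

Things in the scene. Friction and masses are not known exactly. Their poses are not given: they have to be found in the camera images.
- station: Fixed adobe wing wall, 320 mm wide, 190 mm high, 100 mm thick. Its front face carries a dark wooden holder (150 mm wide, top 175 mm above the seat) with the clear bin; the catch post stands 140 mm in front of the face. Origin: foot of the front face, middle of its width, on the seat. Its -x axis points straight out of the face towards the post, z up.
- post_top (a point): Centre of the flat top of the round wooden catch post: top 48 mm across, 60 mm above the seat, fixed, on the wall's centre line, about below the bin's lip.
- bin (a joint): Tilt of the clear bin (rad): 0 = upright at rest, grows as the lip is pressed down and the bin tips out. Clicks at 0.18 (first), 0.36 (second), 0.54 (third); stop just past it at 0.575. A return spring shuts the bin from anywhere: the clicks do not hold it. Pressing the lip takes 2 to 12 N, most just after leaving a click, and about 6 to 12 N to hold at the third.
- bin_lip (a point): Point on the upper face of the bin's turquoise press lip, where to press. At rest 125 mm in front of the wall's face, 170 mm above the seat; the lip (60 mm wide, 40 mm deep, 6 mm thick, its edge 13 mm further out) slopes up outward by 0.25 rad. It moves on an arc about the hinge: at the third click 46 mm lower, about 6 mm further out, sloping down outward by 0.29 rad.
- dish: Loose polished stone dish, 76 mm across at the rim, 34 mm high, flat foot 52 mm across, about 0.24 kg, with a straight dark wooden handle along its own -x axis: 16 mm wide (y), 14 mm tall, its middle line 26 mm above the foot, ending 113 mm from the dish's centre. Origin: centre of the underside, z up. It starts on the tile.
- dish_grip (a point): Point inside the dish's handle, 80 mm from the dish's centre along its -x and 26 mm above its foot: where to grip the handle across its 16 mm width.
- tile: Fixed square ceramic tile, 360 mm, 8 mm thick. Origin: centre of its underside, on the seat.
- seed_jar: Bystander: white clay seed jar, 74 mm across, 64 mm high, loose on the tile. Origin: centre of its underside.
- spoon_rest: Bystander: wooden spoon rest, 50 by 90 mm, 24 mm high, loose on the tile. Origin: centre of its underside.
- cup: Bystander: terracotta cup, 64 mm across, 55 mm high, loose on the tile. Origin: centre of its underside.
- bin_hinge (a point): Middle of the hinge axis of the clear acrylic bin (108 mm wide, 70 mm deep, 85 mm high). The axis is level, parallel to the wall, 45 mm in front of the wall's face and 135 mm above the seat.
Not all that is in view belongs to the job. Of the things shaped like the dish, the marble one is meant.

How it is judged (in metres and radians):
On the way, in this order (a step that is already met when the one before it is completed fails the run):
1. the dish stands upright on the post, handle away from the wall, let go, the bin still upright (distance between dish and post_top below 0.014 m and angle between dish's own z axis and vertical below 0.1 rad and angle between the x axis of dish and the x axis of station, either way round below 0.4 rad and x of dish_grip in the frame of station below -0.18 m and contact force between the fingers and dish below 0.1 N and linear speed of dish below 0.02 m/s and value of joint bin below 0.09 rad), for 0.3 s.
2. the bin is pressed past two clicks to the third (value of joint bin above 0.49 rad and contact force between the fingers and bin above 1 N), for 0.3 s.
At the end, for the whole second after the job is handed in: The bin is held at its third click (tilt over 0.49 rad) and still, by the fingers alone pressing on it with over 1 N, while the dish stands untouched, at rest and upright (within 0.1 rad) on the post, its centre within 14 mm of the post's and its handle within 0.4 rad of straight away from the wall (all of step 2 and velocity of joint bin below 0.1 rad/s and contact force between dish and bin below 0.1 N and distance between dish and post_top below 0.014 m and angle between dish's own z axis and vertical below 0.1 rad and angle between the x axis of dish and the x axis of station, either way round below 0.4 rad and x of dish_grip in the frame of station below -0.18 m and linear speed of dish below 0.02 m/s and contact force between each of the arm, the fingers and dish below 0.1 N); the arm keeps its last pose, push and grip.
It fails at once if the jar, the spoon rest or the cup is pushed over 30 mm or tipped (distance of any of seed_jar, spoon_rest, cup from where it was at the start of the episode above 0.03 m or angle between any of seed_jar, spoon_rest, cup's own z axis and vertical above 0.5 rad).
It also fails if it takes over 45 s, if anything falls off the work surface, if the arm or the gripper's body presses on something with over 40 N, if the wrist force passes 120 N, or if a joint passes its speed limit or range.

## Robot

A 6-joint arm with a two-finger parallel gripper is mounted at the origin on the work surface. World frame = base frame: x ahead of the robot, y to its left, z up, the work surface at z = 0. Lengths are in m, angles in degrees, forces in N, time in s.
With the tool pointing down it reaches from about 0.4 to 0.825 m from the base axis. Payload 7 kg.
Tool frame: the origin (TCP) lies at the very end of the fingers, on their centre line; the grasp point (between the pads) lies 19 mm behind it; z points along the fingers, y is the direction in which the jaws open and shut (so a half turn about z gives the same grasp; the last joint's range is limited). The gripper opens to 88 mm and grips with 3 to 60 N. Pads are 19 mm wide; open, the fingers measure 130 mm over their backs; the gripper's body (78 mm by 193 mm) begins 47 mm behind the grasp point.
Start: joints at [89.846, 20.546, 0.682, 0, -70.136, -16.507], TCP at [0.194, 0.647, 0.227] pointing down, gripper open.
Joint ranges: [-176.03, 176.03], [-82.01, 121.73], [-58.28, 71.71], [-173.87, 95.51], [-174.79, -0.11], [-173.66, 173.66]. Speed limits (degrees/s): [136.94, 136.94, 172.46, 180, 180, 180].

## Interface

Orientations are given as [roll, pitch, yaw] about the fixed x, y, z axes, in that order (R = Rz(yaw) Ry(pitch) Rx(roll)).
In Python, from plant import ctrl gives the robot as it stands.
- The arm moves only by the tool move_arm, never from a script. Its argument "increments" is a list of rows, each a list of 2 entries, a list of its own where there are three numbers: the shift along the world's x, y, z in mm, then the turn about the world's z in rad. A call has exactly 8 rows; each row shifts and turns the pose as measured when the row begins; what a row does not reach is not made up. A row lasts 1/10 s, in which the tool goes at most 50 mm and 8.59 degrees, less where a joint would pass 70% of its speed; a pose out of reach is approached as far as the arm can. A call with a gripper value outside its range is refused whole. "jaw" is the gripper command: -1 is shut, 1 is fully open, values between are in proportion, set as the call begins (left out, the last holds). The fingers move at their own pace and stop on an object; the grip force is fixed at half the most. Time passes only in rows, so rows that do not move let the fingers close, or fill a call up. It gives the time, the measured TCP pose, the force and the opening at its end, in the units of the state.
- ctrl.get_obs(): the state, without advancing time (a new reading comes with each control period).
- ctrl.snapshot(name): name is "scene" or "top"; returns a dict with "color" (420x560x3 uint8, red, green, blue), "fx", "fy", "cx", "cy" (pixels), "D" ([k1, k2, p1, p2, k3] as OpenCV has them; the pictures are not rectified), "R" (3x3) and "t" (3): a world point X has camera coordinates R X + t. Camera axes: x right, y down, z forward; pixel columns grow to the right and rows downward; lengths in m; the calibration is good to about 2 mm. A picture is of the moment at which its call begins. There is no depth.
- ctrl.close_job(): hands the job in, once; it reports no verdict.
The state is a dict: "clock": time; "joint_pos": joint angles; "qvel": joint speeds; "tau": joint torques, N m; "tool_pos": TCP position; "orientation": TCP orientation; "force": force on the tool from outside, world axes, zero at the start; "moment": the same for the moment, N m; "opening": finger opening in m.
Only numpy, scipy, OpenCV 4.12 (cv2) and the standard library are available. Lean on these libraries where they do the work, as an engineer would, in place of code of your own. Each camera call takes 0.05 s, during which the arm holds its last target.

## Working session

There is one attempt and no reset: what is moved stays moved. The work goes in short steps, Python scripts to look and compute and a tool call to move; the robot and the scene stay as the last step left them, time stands still between calls to the robot, and variables do not carry over. Pictures are saved under pics/ and viewed, and the job is handed in when it is done.

Besides the shell and the picture viewer there is one more tool, called by a JSON object that holds its "op" and its "data", one argument or row to a line. move_arm: Moves the arm, as the interface text tells. Its arguments: {"type":"object","properties":{"increments":{"type":"array","items":{"type":"array"}},"jaw":{"type":"number"}},"required":["increments"]}

```bash
mkdir -p pics; ls
cat > h.py <<'E'
import numpy as np, cv2
from plant import ctrl
def snap(n,out,crop=None,s=1):
    d=ctrl.snapshot(n); im=cv2.cvtColor(d["color"],cv2.COLOR_RGB2BGR)
    if crop: x0,y0,x1,y1=crop; im=im[y0:y1,x0:x1]
    if s!=1: im=cv2.resize(im,None,fx=s,fy=s,interpolation=cv2.INTER_CUBIC)
    cv2.imwrite(out,im); np.save('cal_'+n+'.npy',{k:v for k,v in d.items() if k!='color'},allow_pickle=True)
    cv2.imwrite('last_'+n+'.png',cv2.cvtColor(d["color"],cv2.COLOR_RGB2BGR)); return d
def cal(n): return np.load('cal_'+n+'.npy',allow_pickle=True).item()
def K(d): return np.array([[d['fx'],0,d['cx']],[0,d['fy'],d['cy']],[0,0,1.]])
def ray(n,u,v):
    d=cal(n); p=cv2.undistortPoints(np.array([[[u,v]]],float),K(d),np.array(d['D'],float))[0,0]
    R=np.array(d['R']);t=np.array(d['t']); return -R.T@t, R.T@np.array([p[0],p[1],1.])
def at_z(n,u,v,z):
    c,r=ray(n,u,v); return c+r*(z-c[2])/r[2]
def tri(*obs):
    A=np.zeros((3,3));b=np.zeros(3)
    for n,u,v in obs:
        c,r=ray(n,u,v); r/=np.linalg.norm(r);P=np.eye(3)-np.outer(r,r);A+=P;b+=P@c
    return np.linalg.solve(A,b)
def proj(n,X):
    d=cal(n); return cv2.projectPoints(np.array(X,float).reshape(-1,1,3),cv2.Rodrigues(np.array(d['R'],float))[0],np.array(d['t'],float),K(d),np.array(d['D'],float))[0][:,0]
def crop(n,out,c,s):
    im=cv2.imread('last_'+n+'.png');x0,y0,x1,y1=c
    cv2.imwrite(out,cv2.resize(im[y0:y1,x0:x1],None,fx=s,fy=s,interpolation=cv2.INTER_CUBIC))
E
python3 - <<'E'
from h import *
snap("scene","pics/s0.png"); snap("top","pics/t0.png")
for n in("scene","top"): d=cal(n);R=np.array(d['R']);print(-R.T@np.array(d['t']),R[2],d['fx'])
o=ctrl.get_obs();print(o)
E
```

```text
pics
[1.2315932  0.53528624 1.32554709] [-0.4614642  -0.41505723 -0.78407799] 475.8737105545503
[ 0.25438717 -0.0838141   1.46722453] [ 0.19867419 -0.00415948 -0.98005677] 447.5475800115063
{'clock': 0.1, 'joint_pos': array([ 8.98472922e+01,  2.05885677e+01,  6.39661420e-01, -1.75380484e-02,
       -7.01339634e+01, -1.65069920e+01]), 'qvel': array([-0.05653868, -0.20590756,  0.2536898 ,  0.06168054, -0.06430703,
        0.01791304]), 'tau': array([-2.35984517e-03, -5.84164023e+01,  2.93752956e+01,  7.01557964e+00,
        1.02195988e-02, -5.52056918e-05]), 'tool_pos': array([0.19341429, 0.64625829, 0.22570787]), 'orientation': array([ 1.79915861e+02, -7.73993558e-03, -1.66656659e+01]), 'force': array([-0.34388169,  0.67726333, -0.59684995]), 'moment': array([ 0.03055336, -0.02830902, -0.04039017]), 'opening': 0.08774165536598395}
```

View pics/s0.png

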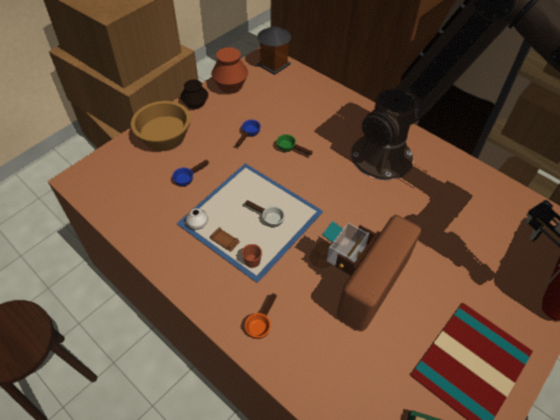

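View pics/t0.png

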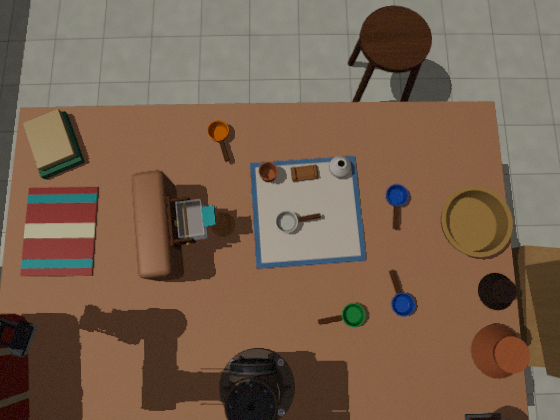

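Run:
```python
from h import *
crop("scene","pics/s1.png",(170,155,430,335),3)
crop("top","pics/t1.png",(120,145,380,290),3)
```

```text
(no output)
```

View pics/s1.png

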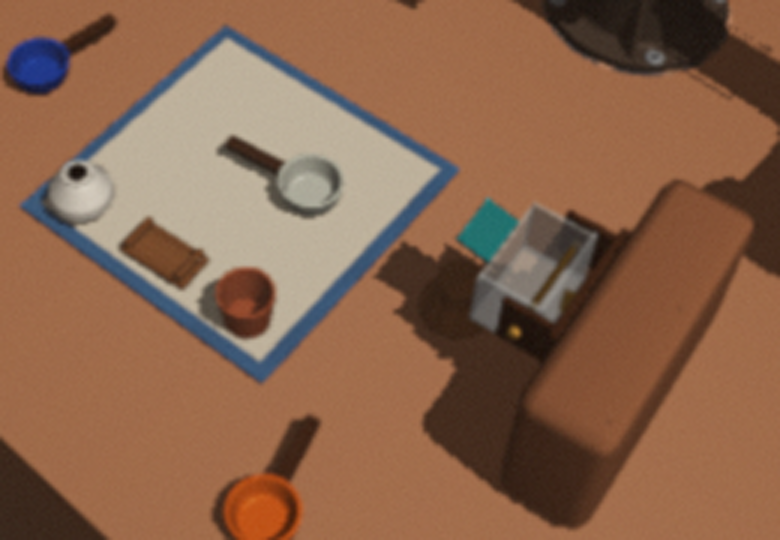

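View pics/t1.png

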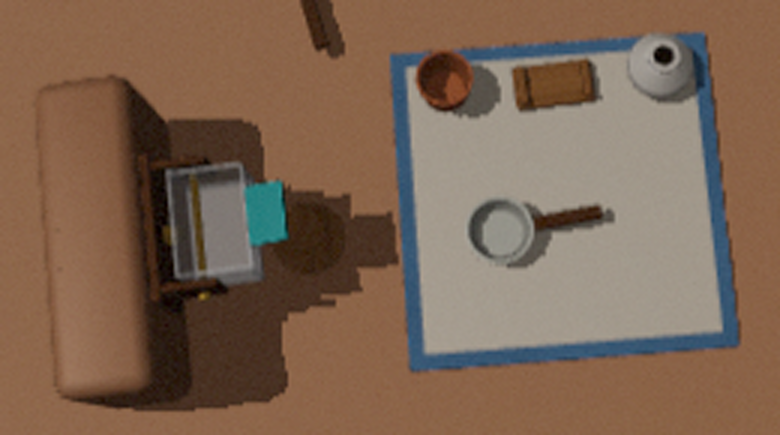

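```bash
python3 - <<'E'
from h import *
np.set_printoptions(precision=4,suppress=True)
T=lambda x,y:("top",120+x/3-.33,145+y/3-.33); S=lambda x,y:("scene",170+x/3-.33,155+y/3-.33)
print("post",tri(T(311,238),S(446,304)), at_z(*T(311,238),.06), at_z(*S(446,304),.06))
print("lip outer", [at_z(*T(*p),.173) for p in((284,181),(287,242))], [at_z(*S(*p),.173) for p in((488,200),(458,236))])
for a,b in (((284,181),(458,236)),((287,242),(488,200))): print(tri(T(*a),S(*b)))
print("tile top",[at_z(*T(*p),.008)[:2] for p in((390,54),(706,33),(738,345),(413,370))])
print("tile scene",[at_z(*S(*p),.008)[:2] for p in((262,380),(22,206),(226,27),(458,170))])
print("dish rim ctr",at_z(*T(502,231),.042),at_z(*S(309,185),.042),tri(T(502,231),S(309,185)))
print("handle end",at_z(*T(605,212),.041),at_z(*S(228,142),.041))
print("handle start",at_z(*T(536,223),.041),at_z(*S(280,166),.041))
E
python3 - <<'E'
import sys;sys.path.insert(0,'.')
from h import *
crop("scene","pics/s2.png",(290,205,430,335),5)
crop("top","pics/t2.png",(125,160,265,285),5)
crop("top","pics/t3.png",(260,195,340,250),8)
crop("scene","pics/s3.png",(235,190,300,235),8)
E
```

```text
post [0.5154 0.107  0.0014] [0.503  0.1024 0.06  ] [0.5491 0.1229 0.06  ]
lip outer [array([0.5405, 0.1149, 0.173 ]), array([0.4794, 0.1109, 0.173 ])] [array([0.487 , 0.1143, 0.173 ]), array([0.5414, 0.1194, 0.173 ])]
[0.5404 0.1168 0.1698]
[0.4812 0.1117 0.1645]
tile top [array([0.723 , 0.0224]), array([ 0.7435, -0.3377]), array([ 0.3879, -0.3564]), array([ 0.3657, -0.003 ])]
tile scene [array([0.7227, 0.0232]), array([ 0.7462, -0.3302]), array([ 0.3914, -0.3526]), array([0.3701, 0.002 ])]
dish rim ctr [ 0.5112 -0.1012  0.042 ] [ 0.5218 -0.0938  0.042 ] [ 0.5137 -0.1012  0.0272]
handle end [ 0.5308 -0.213   0.041 ] [ 0.5389 -0.2036  0.041 ]
handle start [ 0.5196 -0.1381  0.041 ] [ 0.5237 -0.1363  0.041 ]
```

View pics/s2.png

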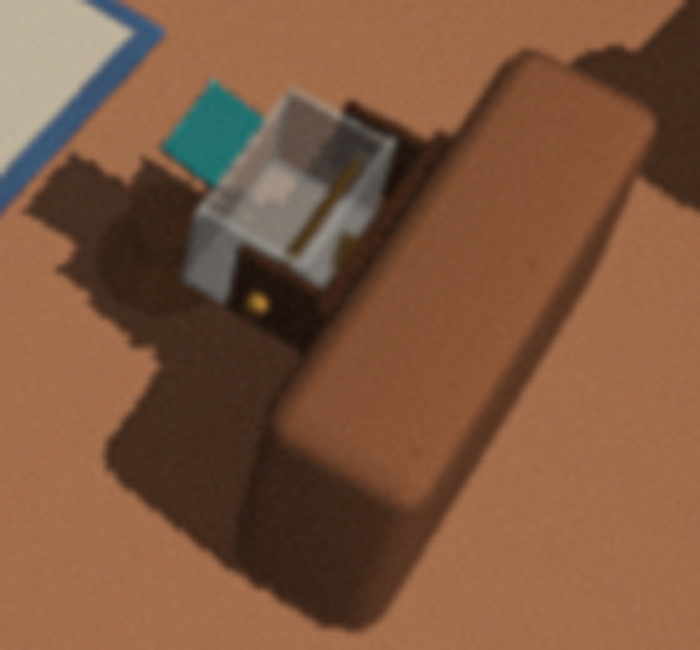

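View pics/t2.png

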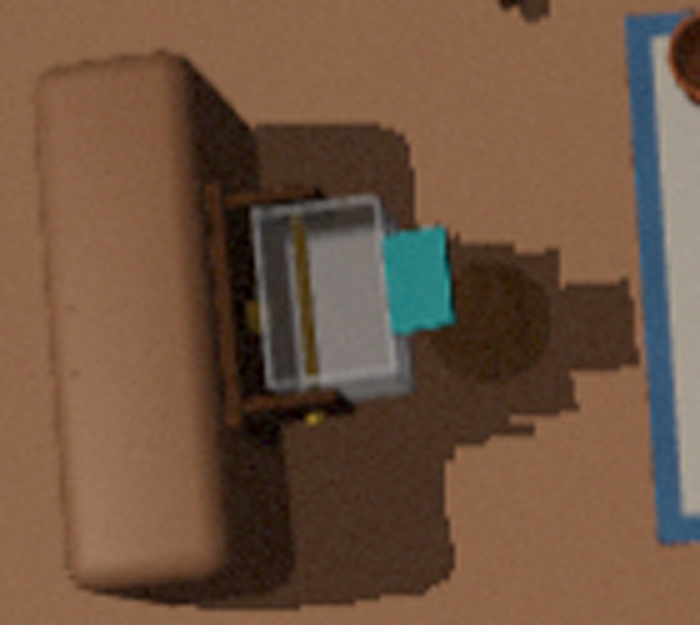

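View pics/t3.png

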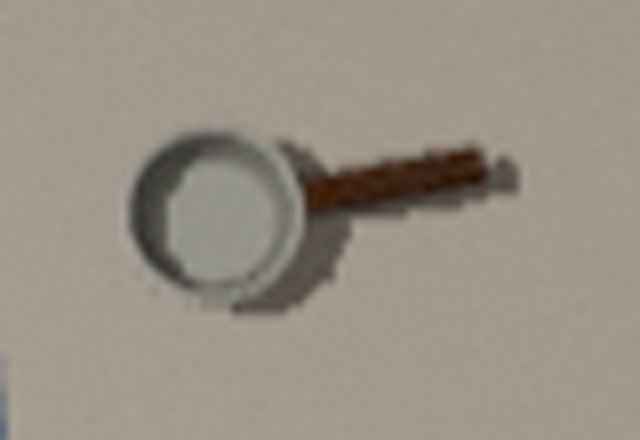

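View pics/s3.png

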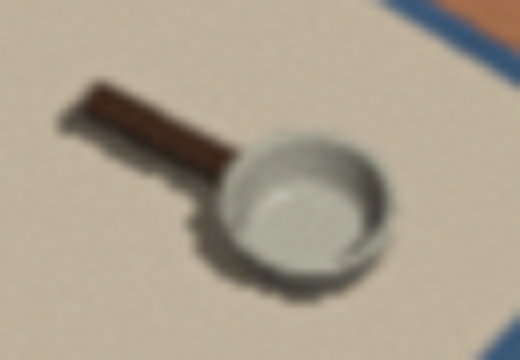

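Run:
```python
from h import *
from scipy.optimize import least_squares
np.set_printoptions(precision=4,suppress=True)
T=lambda x,y:("top",125+x/5-.4,160+y/5-.4); S=lambda x,y:("scene",290+x/5-.4,205+y/5-.4)
# station frame pts
# lip: point at (-.125,0,.170), slope .25 up outward; edge 13mm further, inner 27mm back ; 
c,s=np.cos(.25),np.sin(.25)
lip=lambda u,y:(-.125-u*c,y,.170+u*s)
obs=[]
def A(P,m): obs.append((P,m))
# y axis of station: x points into wall(+y world), z up => y = z cross x -> world -x side
A(lip(.013,-.03),T(447,228));A(lip(.013,.03),T(453,324))
A(lip(.013,-.03),S(163,147));A(lip(.013,.03),S(212,81))
def res(p,names=False):
    X=[]
    r=[]
    cy,sy=np.cos(p[2]),np.sin(p[2])
    for P,m in obs:
        W=np.array([p[0]+cy*P[0]-sy*P[1],p[1]+sy*P[0]+cy*P[1],P[2]+(p[3] if len(p)>3 else 0)])
        r.append(proj(m[0],W)[0]-m[1:])
    return np.concatenate(r)
def W(p,P):
    cy,sy=np.cos(p[2]),np.sin(p[2]);return np.array([p[0]+cy*P[0]-sy*P[1],p[1]+sy*P[0]+cy*P[1],P[2]])
for p0 in ([.52,.25,1.57],[.52,.25,1.57,0]):
    f=least_squares(res,p0);p=f.x;print(p,res(p).reshape(-1,2))
    print("post",W(p,(-.14,0,.06)),"lip",W(p,(-.125,0,.17)))
p=least_squares(res,[.52,.25,1.57]).x
np.save('st.npy',p)
for n in("top","scene"):
    im=cv2.imread('last_%s.png'%n);x0,y0,k=(125,160,5) if n=="top" else (290,205,5)
    im=cv2.resize(im[y0:y0+130,x0:x0+140],None,fx=5,fy=5,interpolation=cv2.INTER_CUBIC)
    def dr(Ps,col):
        q=proj(n,[W(p,P) for P in Ps]); q=((q-[x0,y0])*k+2).astype(np.int32);cv2.polylines(im,[q],True,col,1)
    th=np.linspace(0,2*np.pi,40)
    for z,col in((0,(0,0,255)),(.06,(0,255,255))): dr([(-.14+.024*np.cos(a),.024*np.sin(a),z) for a in th],col)
    for z in(0,.19): dr([(0,-.16,z),(0,.16,z),(.1,.16,z),(.1,-.16,z)],(0,255,0))
    dr([lip(.013,-.03),lip(.013,.03),lip(-.027,.03),lip(-.027,-.03)],(255,0,255))
    cv2.imwrite('pics/ov_%s.png'%n,im)
```

```text
[0.4971 0.2516 1.6835] [[-0.7822 -0.8125]
 [-0.0445 -0.2141]
 [-0.3826 -0.7144]
 [ 0.4654 -0.8701]]
post [0.5129 0.1125 0.06  ] lip [0.5112 0.1274 0.17  ]
[ 0.4966  0.2513  1.6826 -0.0051] [[-0.4118 -0.2193]
 [ 0.3037  0.3137]
 [-0.485   0.0636]
 [ 0.348  -0.0578]]
post [0.5122 0.1122 0.06  ] lip [0.5105 0.1271 0.17  ]
```

View pics/ov_top.png

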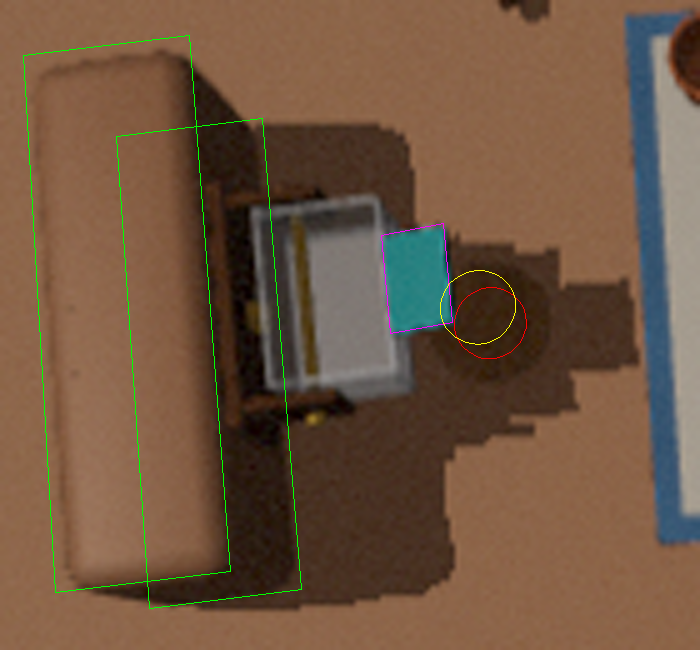

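View pics/ov_scene.png

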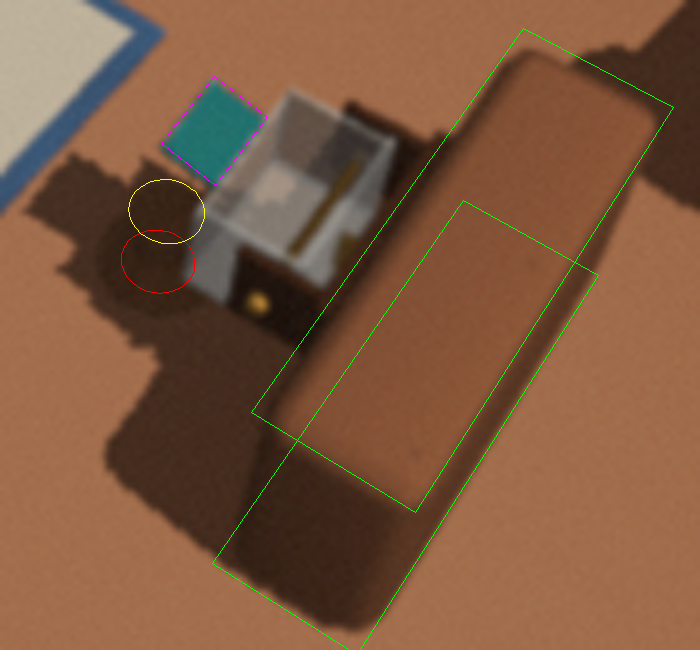

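Run:
```python
from h import *
def e(n,c,s,o):
    x0,y0,x1,y1=c;im=cv2.imread('last_%s.png'%n)[y0:y1,x0:x1].astype(float)
    im=np.clip((im-15)*3.2,0,255).astype(np.uint8)
    cv2.imwrite(o,cv2.resize(im,None,fx=s,fy=s,interpolation=cv2.INTER_CUBIC))
e("top",(200,195,260,250),10,"pics/e_t.png");e("scene",(295,230,355,285),10,"pics/e_s.png")
```

```text
(no output)
```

View pics/e_t.png

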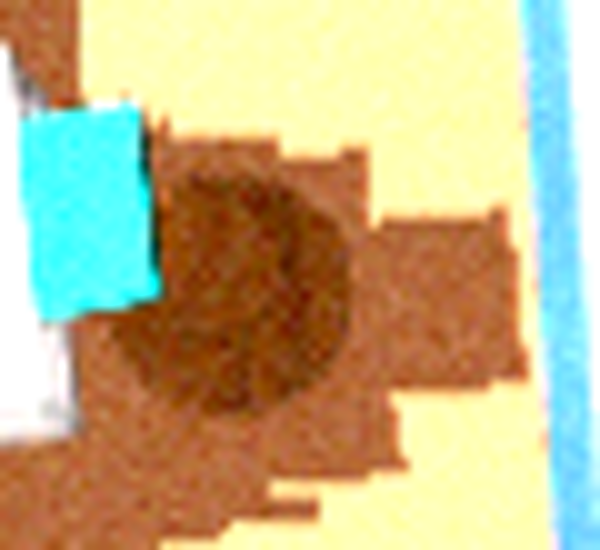

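View pics/e_s.png

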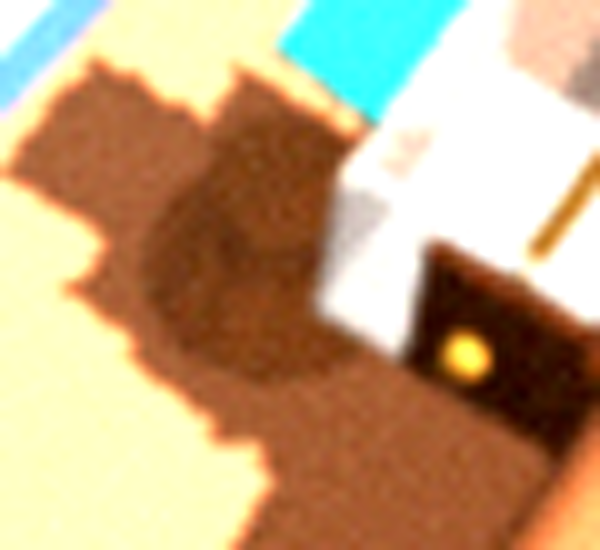

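Run:
```python
from h import *
np.set_printoptions(precision=4,suppress=True)
T=lambda x,y:("top",260+x/8-.44,195+y/8-.44); S=lambda x,y:("scene",235+x/8-.44,190+y/8-.44)
print("rim",at_z(*T(216,218),.042),at_z(*S(304,201),.042),tri(T(216,218),S(304,201)))
for a,b in(((484,160),(93,95)),((308,193),(230,166))):print(at_z(*T(*a),.041),at_z(*S(*b),.041),tri(T(*a),S(*b)))
p=[.514,-.098]
for yaw in (-83,-80):
  a=np.radians(yaw);d=np.array([np.cos(a),np.sin(a)]);n=np.array([-d[1],d[0]])
  th=np.linspace(0,2*np.pi,60)
  for nm,x0,y0,w,h in(("top",260,195,80,55),("scene",235,190,65,45)):
    im=cv2.resize(cv2.imread('last_%s.png'%nm)[y0:y0+h,x0:x0+w],None,fx=8,fy=8,interpolation=cv2.INTER_CUBIC)
    def dr(P,col):
        q=((proj(nm,P)-[x0,y0]+.44)*8).astype(np.int32);cv2.polylines(im,[q],True,col,1)
    dr([(p[0]+.038*np.cos(t),p[1]+.038*np.sin(t),.042) for t in th],(0,0,255))
    dr([(*(np.array(p)+d*u+n*v),.041) for u,v in((.038,-.008),(.113,-.008),(.113,.008),(.038,.008))],(0,255,0))
    cv2.imwrite('pics/d_%s%d.png'%(nm,-yaw),im)
```

```text
rim [ 0.5107 -0.0997  0.042 ] [ 0.517  -0.0987  0.042 ] [ 0.5127 -0.1009  0.0353]
[ 0.5334 -0.2089  0.041 ] [ 0.5359 -0.204   0.041 ] [ 0.5336 -0.2083  0.0357]
[ 0.5207 -0.1372  0.041 ] [ 0.524  -0.1347  0.041 ] [ 0.5215 -0.1372  0.0363]
```

View pics/d_top80.png

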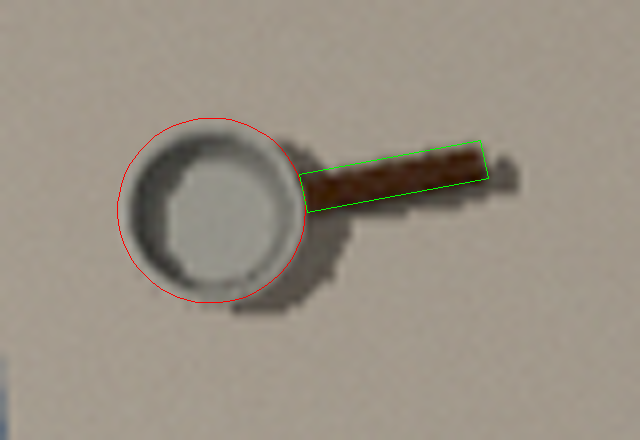

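View pics/d_scene80.png

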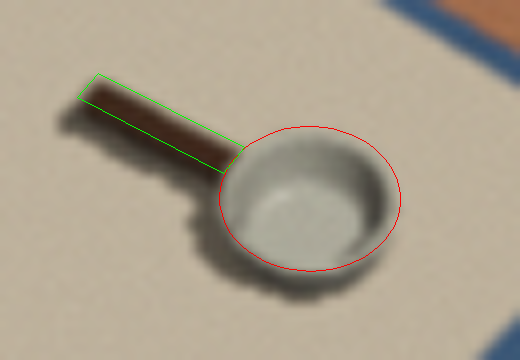

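{"op": "move_arm", "data": {
  "increments": [
    [[30,-28,12],-0.138],
    [[30,-28,12],-0.138],
    [[30,-28,12],-0.138],
    [[30,-28,12],-0.138],
    [[30,-28,6],-0.138],
    [[30,-28,6],-0.138],
    [[30,-28,6],-0.138],
    [[30,-28,6],-0.138]
  ],
  "jaw": 1
}}

```text
clock: 0.9
tool_pos: [0.4355, 0.4145, 0.2941]
orientation: [179.4, -0.2, -81.8]
force: [0.7, 0.9, -0.0]
opening: 0.0878
```

{"op": "move_arm", "data": {
  "increments": [
    [[11,-46,0],0.03],
    [[11,-46,0],0],
    [[11,-46,0],0],
    [[11,-46,0],0],
    [[11,-46,0],0],
    [[11,-46,0],0],
    [[8,-46,0],0],
    [[8,-46,0],0]
  ]
}}

```text
clock: 1.7
tool_pos: [0.5196, 0.0324, 0.2918]
orientation: [179.3, -0.3, -80.4]
force: [0.6, 0.7, -0.2]
opening: 0.0877
```

{"op": "move_arm", "data": {
  "increments": [
    [[2,-40,-18],0],
    [[2,-40,-18],0],
    [[2,-40,-18],0],
    [[2,-40,-18],0],
    [[2,-30,-18],0],
    [[0,-10,-18],0],
    [[0,0,0],0],
    [[0,0,0],0]
  ]
}}

```text
clock: 2.5
tool_pos: [0.5267, -0.1815, 0.1786]
orientation: [179.1, -0.2, -80.8]
force: [0.5, 0.4, 0.5]
opening: 0.0876
```

{"op": "move_arm", "data": {
  "increments": [
    [[0,7,-20],0.01],
    [[0,7,-20],0],
    [[0,0,-20],0],
    [[0,0,-20],0],
    [[0,0,-15],0],
    [[0,0,-10],0],
    [[0,0,0],0],
    [[0,0,0],0]
  ]
}}

```text
clock: 3.3
tool_pos: [0.5328, -0.1608, 0.0788]
orientation: [179.9, -0.3, -79.7]
force: [0.7, -0.2, 1.2]
opening: 0.0877
```

Run:
```python
from h import *
snap("scene","pics/s4.png",(220,170,320,245),8);snap("top","pics/t4.png",(250,180,350,255),8)
o=ctrl.get_obs();print(o['tool_pos'],o['orientation'],o['clock'],o['joint_pos'])
```

```text
[ 0.53288064 -0.16099066  0.07896109] [179.91114901  -0.34337989 -79.7228889 ] 3.4 [  3.59767807  17.61677427 -25.41572383   0.48032758 -47.01681522
   6.35153504]
```

View pics/s4.png

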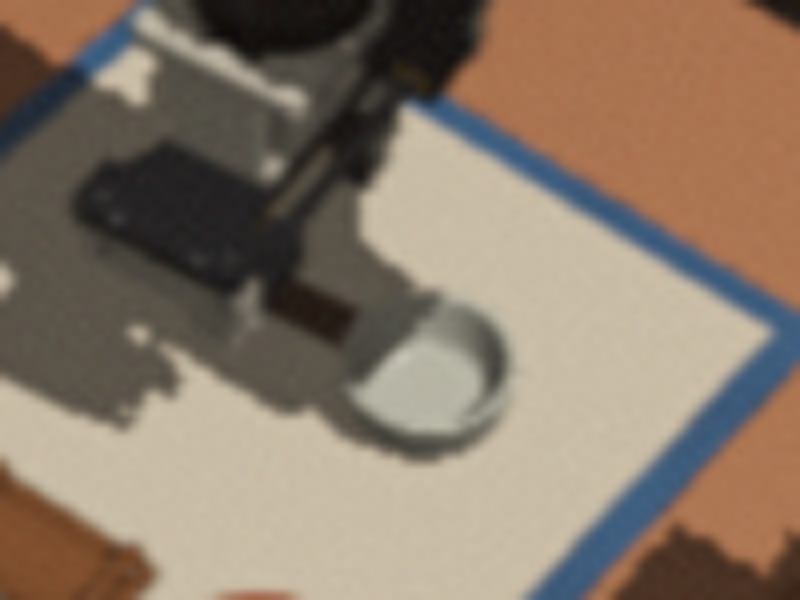

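View pics/t4.png

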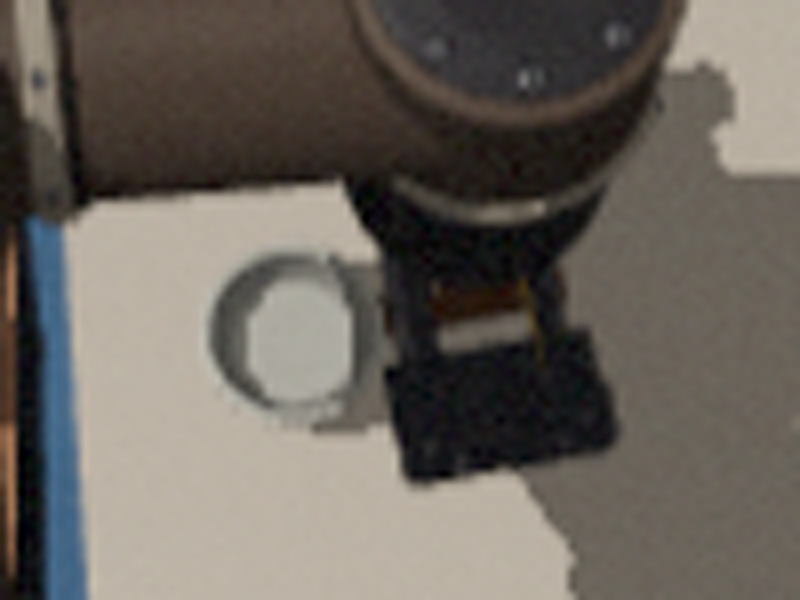

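{"op": "move_arm", "data": {
  "increments": [
    [[-4,-4,-15],0],
    [[-3,-2,-15],0],
    [[0,0,-12],0],
    [[0,0,-10],0],
    [[0,0,-7],0],
    [[0,0,-4],0],
    [[0,0,0],0],
    [[0,0,0],0]
  ]
}}

```text
clock: 4.2
tool_pos: [0.5299, -0.1671, 0.0178]
orientation: [-179.6, -0.5, -79.7]
force: [0.4, 0.8, 1.2]
opening: 0.0878
```

Close the jaws, slightly lower.

{"op": "move_arm", "data": {
  "increments": [
    [[-3,0,-3],0],
    [[0,0,0],0],
    [[0,0,0],0],
    [[0,0,0],0],
    [[0,0,0],0],
    [[0,0,0],0],
    [[0,0,0],0],
    [[0,0,0],0]
  ],
  "jaw": -1
}}

```text
clock: 5.0
tool_pos: [0.5277, -0.167, 0.016]
orientation: [-179.5, -0.5, -79.7]
force: [0.3, 0.0, 0.4]
opening: 0.0292
```

{"op": "move_arm", "data": {
  "increments": [
    [[0,0,0],0],
    [[0,0,0],0],
    [[0,0,0],0],
    [[0,0,0],0],
    [[0,0,0],0],
    [[0,0,0],0],
    [[0,0,0],0],
    [[0,0,0],0]
  ]
}}

```text
clock: 5.8
tool_pos: [0.5277, -0.167, 0.016]
orientation: [-179.5, -0.5, -79.7]
force: [0.2, 0.0, -1.4]
opening: 0.0159
```

{"op": "move_arm", "data": {
  "increments": [
    [[0,0,5],0],
    [[0,0,8],0],
    [[0,0,12],0],
    [[0,0,12],0],
    [[0,0,12],0],
    [[0,0,12],0],
    [[0,0,5],0],
    [[0,0,0],0]
  ]
}}

```text
clock: 6.6
tool_pos: [0.5269, -0.167, 0.089]
orientation: [-179.4, -0.5, -79.7]
force: [0.0, 0.1, -2.6]
opening: 0.0158
```

Run:
```python
from h import *
snap("scene","pics/s5.png",(220,170,320,245),8);snap("top","pics/t5.png",(250,180,350,255),8)
o=ctrl.get_obs();print(o['tool_pos'],o['orientation'],o['clock'],o['moment'],o['force'],o['opening'])
```

```text
[ 0.52641724 -0.16697198  0.08798949] [-179.49855043   -0.46701457  -79.67470193] 6.7 [-0.0839415  -0.01296139 -0.00352475] [ 0.58966876  0.14361517 -3.72745999] 0.015733523643778575
```

View pics/s5.png

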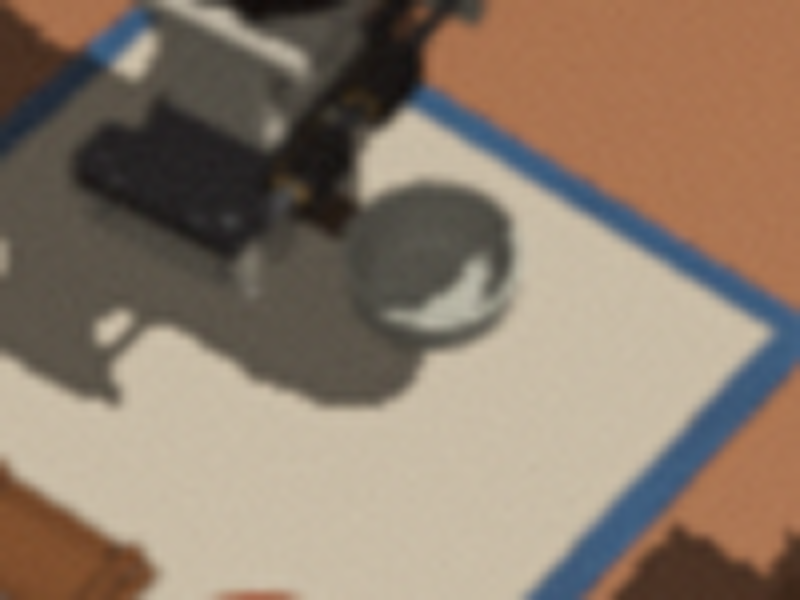

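View pics/t5.png

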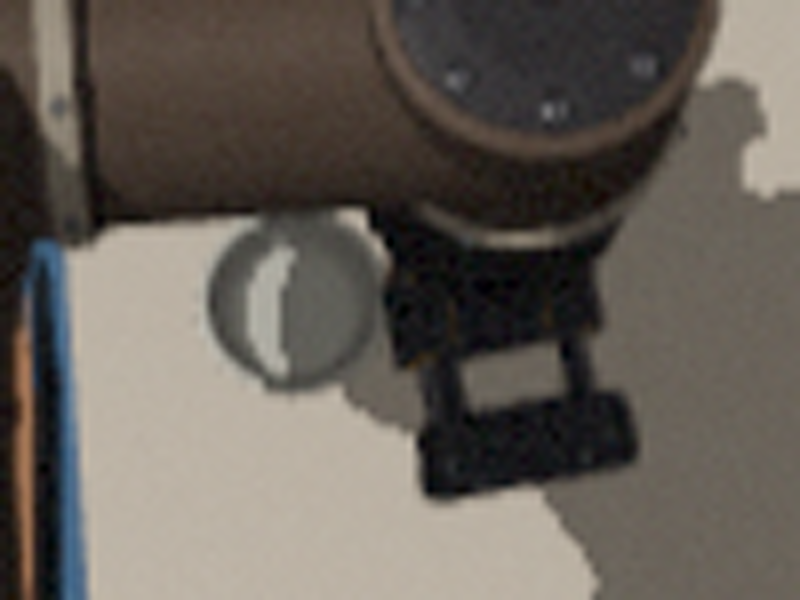

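Run:
```python
from h import *
np.set_printoptions(precision=4,suppress=True)
T=("top",250+293/8-.44,180+301/8-.44);S=("scene",220+431/8-.44,170+256/8-.44)
print(at_z(*T,.114),at_z(*S,.114),tri(T,S))
```

```text
[ 0.5123 -0.098   0.114 ] [ 0.5159 -0.0967  0.114 ] [ 0.5133 -0.0984  0.1099]
```

{"op": "move_arm", "data": {
  "increments": [
    [[0,10,-3],-0.02],
    [[0,20,-3],-0.02],
    [[0,25,-3],-0.02],
    [[0,28,-2],0],
    [[-1,28,0],0],
    [[-1,25,0],0],
    [[-1,18,0],0],
    [[0,8,0],0]
  ]
}}

```text
clock: 7.5
tool_pos: [0.5187, -0.0013, 0.071]
orientation: [179.9, -0.5, -83.5]
force: [-0.6, 0.1, -2.5]
opening: 0.0158
```

Run:
```python
from h import *
snap("scene","pics/s6.png",(270,190,390,280),6);snap("top","pics/t6.png",(170,170,290,260),6)
o=ctrl.get_obs();print(o['tool_pos'],o['orientation'],o['clock'],o['force'],o['opening'])
```

```text
[ 0.51893286 -0.00174684  0.07109532] [179.9235761   -0.51111269 -83.50197109] 7.6 [ 1.15046402  0.27670754 -2.94508203] 0.015561367311483677
```

View pics/s6.png

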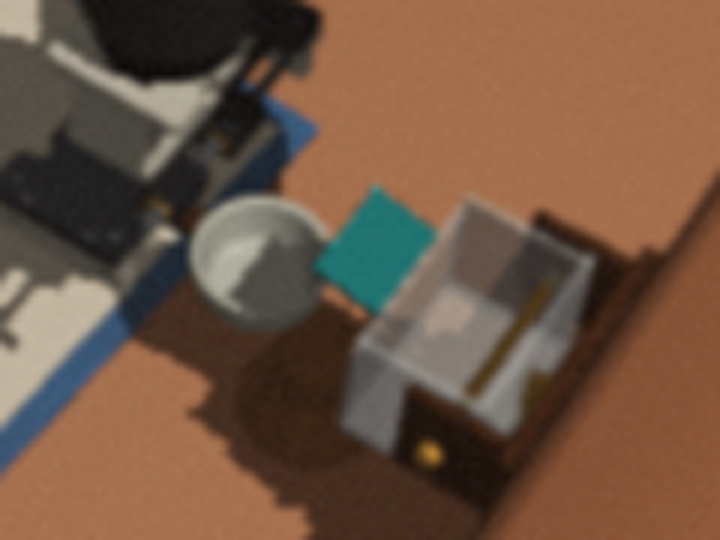

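View pics/t6.png

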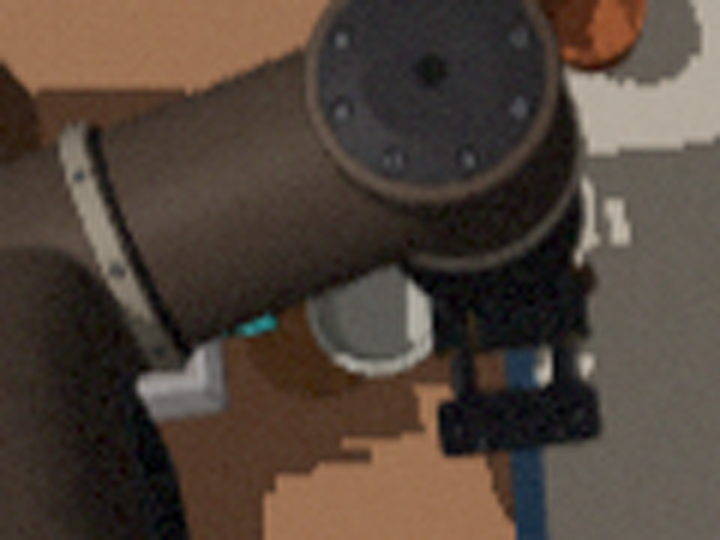

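{"op": "move_arm", "data": {
  "increments": [
    [[1,4,3],0],
    [[1,8,1],0],
    [[0,9,0],0],
    [[0,9,0],0],
    [[0,8,0],0],
    [[0,5,0],0],
    [[0,1,0],0],
    [[0,0,0],0]
  ]
}}

```text
clock: 8.4
tool_pos: [0.5208, 0.0442, 0.0748]
orientation: [179.8, -0.5, -83.6]
force: [0.3, 0.1, -2.8]
opening: 0.016
```

Run:
```python
from h import *
snap("scene","pics/s7.png",(270,190,390,280),6)
o=ctrl.get_obs();print(o['tool_pos'],o['orientation'],o['clock'],o['force'],o['opening'])
```

```text
[0.52077021 0.04406186 0.07482313] [179.84091135  -0.5341457  -83.63674543] 8.45 [-0.74941598 -0.36499662 -2.76191066] 0.015415616102516499
```

View pics/s7.png

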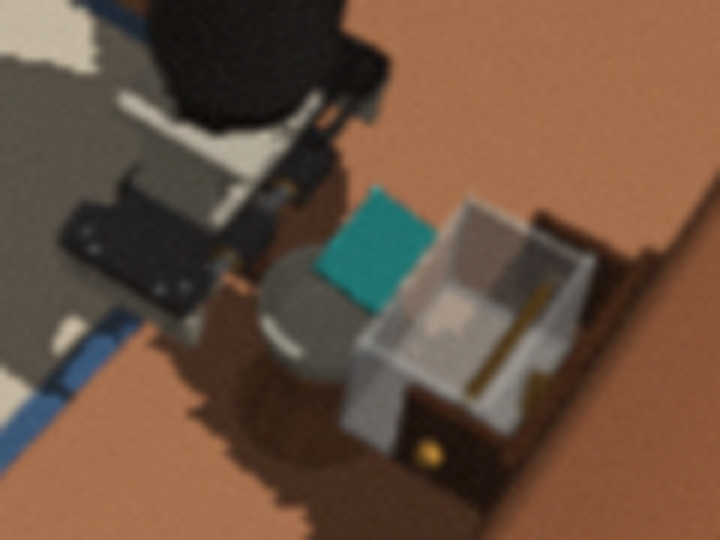

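Run:
```python
from h import *
x0,y0=270,190
im=cv2.resize(cv2.imread('last_scene.png')[y0:y0+90,x0:x0+120],None,fx=6,fy=6,interpolation=cv2.INTER_CUBIC)
im=np.clip(im.astype(float)*1.8,0,255).astype(np.uint8)
th=np.linspace(0,2*np.pi,60)
for r,z,c in((.038,.1008,(0,0,255)),(.024,.06,(0,255,255))):
    P=[(.5125+r*np.cos(t),.1125+r*np.sin(t),z) for t in th]
    q=((proj("scene",P)-[x0,y0]+.42)*6).astype(np.int32);cv2.polylines(im,[q],True,c,1)
cv2.imwrite('pics/s7o.png',im)
```

```text
(no output)
```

View pics/s7o.png

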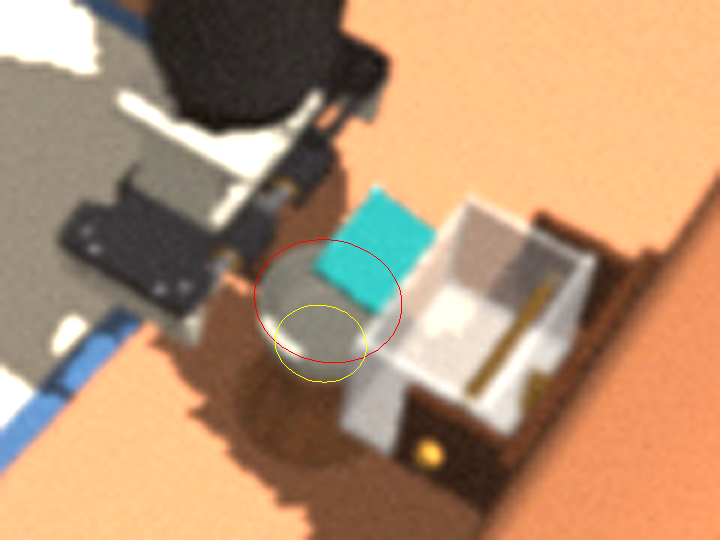

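{"op": "move_arm", "data": {
  "increments": [
    [[0,-1,-2],0],
    [[0,0,-1.5],0],
    [[0,0,-1.5],0],
    [[0,0,-1],0],
    [[0,0,-1],0],
    [[0,0,0],0],
    [[0,0,0],0],
    [[0,0,0],0]
  ]
}}

```text
clock: 9.25
tool_pos: [0.5208, 0.042, 0.0681]
orientation: [179.9, -0.5, -83.7]
force: [-1.4, 0.1, 0.7]
opening: 0.0158
```

{"op": "move_arm", "data": {
  "increments": [
    [[0,0,-0.7],0],
    [[0,0,0],0],
    [[0,0,0],0],
    [[0,0,0],0],
    [[0,0,0],0],
    [[0,0,0],0],
    [[0,0,0],0],
    [[0,0,0],0]
  ]
}}

```text
clock: 10.05
tool_pos: [0.5209, 0.0419, 0.0678]
orientation: [179.9, -0.5, -83.7]
force: [-1.6, -0.4, 2.2]
opening: 0.0156
```

{"op": "move_arm", "data": {
  "increments": [
    [[0,0,0],0],
    [[0,0,0],0],
    [[0,0,0],0],
    [[0,0,0],0],
    [[0,0,0],0],
    [[0,0,0],0],
    [[0,0,0],0],
    [[0,0,0],0]
  ],
  "jaw": 0.2
}}

```text
clock: 10.85
tool_pos: [0.5221, 0.0425, 0.0677]
orientation: [-180.0, -0.5, -83.7]
force: [-0.4, -0.5, 0.1]
opening: 0.0526
```

Run:
```python
from h import *
snap("scene","pics/s8.png",(270,190,390,280),6)
o=ctrl.get_obs();print(o['tool_pos'],o['orientation'],o['clock'],o['force'],o['opening'])
```

```text
[0.52208464 0.04257312 0.06764605] [-179.99456688   -0.5042516   -83.675521  ] 10.9 [0.45712905 0.18548842 0.6454537 ] 0.0522793828360236
```

View pics/s8.png

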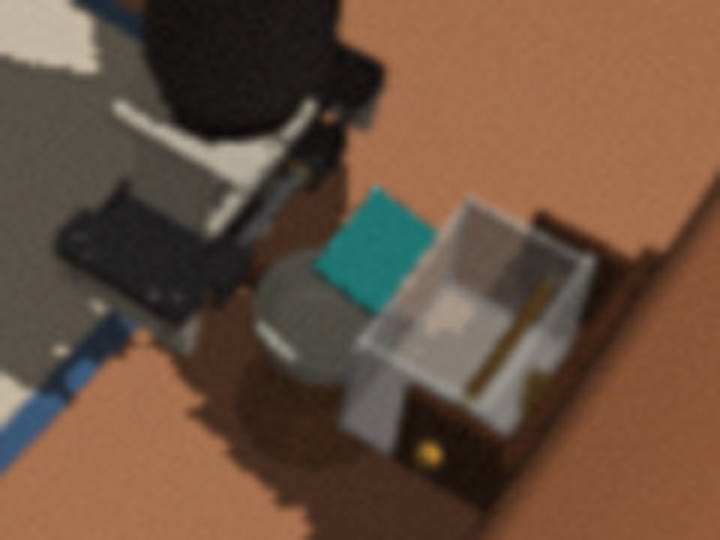

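{"op": "move_arm", "data": {
  "increments": [
    [[0,0,8],0],
    [[0,0,15],0],
    [[0,0,20],0],
    [[0,-3,25],0],
    [[0,-3,25],0],
    [[0,-3,25],0],
    [[0,0,25],0],
    [[0,0,10],0]
  ]
}}

```text
clock: 11.7
tool_pos: [0.52, 0.0321, 0.2289]
orientation: [179.9, -0.6, -83.7]
force: [0.1, 0.3, -0.6]
opening: 0.0524
```

Run:
```python
from h import *
snap("scene","pics/s9.png",(270,190,390,280),6);snap("top","pics/t9.png")
o=ctrl.get_obs();print(o['tool_pos'],o['orientation'],o['clock'],o['force'],o['opening'])
```

```text
[0.51983434 0.03225719 0.2277061 ] [179.85274077  -0.56212581 -83.66963088] 11.8 [-0.03673843 -0.43242996  0.20157494] 0.052167052530311196
```

View pics/s9.png

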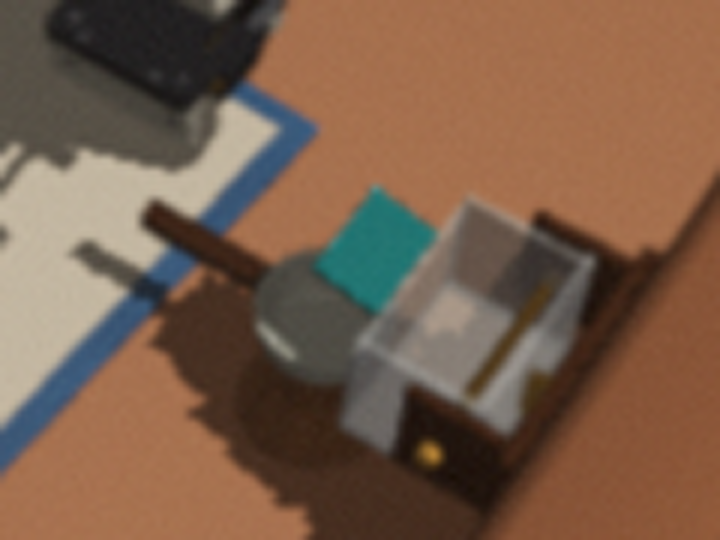

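View pics/t9.png

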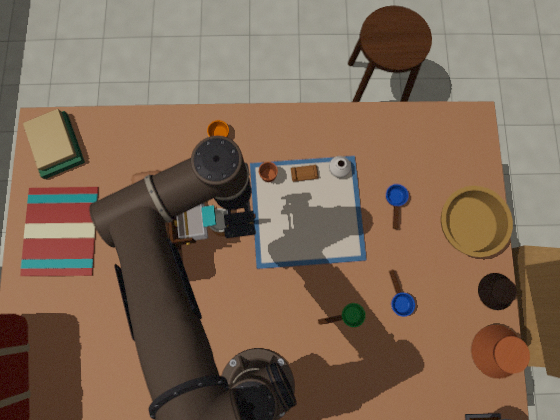

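{"op": "move_arm", "data": {
  "increments": [
    [[0,5,0],0],
    [[-1,12,0],0],
    [[-2,16,0],0],
    [[-2,18,0],0],
    [[-2,18,0],0],
    [[-2,14,0],0],
    [[0,10,0],0],
    [[0,2,0],0]
  ],
  "jaw": -1
}}

```text
clock: 12.6
tool_pos: [0.5059, 0.1336, 0.2194]
orientation: [179.1, -0.8, -83.7]
force: [0.1, -0.1, 0.9]
opening: 0.001
```

Run:
```python
from h import *
snap("scene","pics/s10.png",(270,170,390,260),6)
o=ctrl.get_obs();print(o['tool_pos'],o['orientation'],o['clock'],o['force'],o['opening'])
```

```text
[0.50587695 0.13336337 0.2193274 ] [179.10763718  -0.78552726 -83.72474657] 12.65 [-0.12813624  0.73203533  0.32036749] 0.0006404390601222026
```

View pics/s10.png

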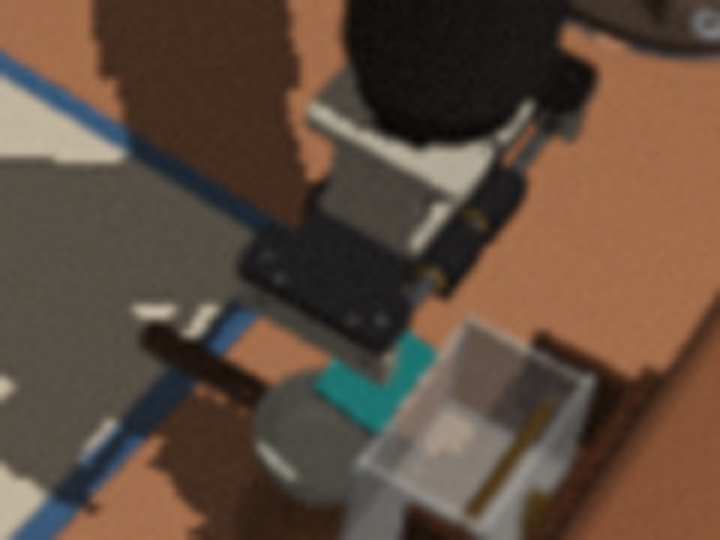

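{"op": "move_arm", "data": {
  "increments": [
    [[4,-5,-6],0],
    [[1,-2,-10],0],
    [[0,0,-10],0],
    [[0,0,-8],0],
    [[0,0,-5],0],
    [[0,0,-3],0],
    [[0,0,-1],0],
    [[0,0,0],0]
  ]
}}

```text
clock: 13.45
tool_pos: [0.5112, 0.1232, 0.1724]
orientation: [179.0, -0.8, -83.9]
force: [-2.9, 1.0, 4.5]
opening: 0.0006
```

{"op": "move_arm", "data": {
  "increments": [
    [[0,2,5],0],
    [[0,3,2],0],
    [[0,0,-4],0],
    [[0,0,-5],0],
    [[0,-1,-6],0],
    [[0,-1,-6],0],
    [[0,-1,-6],0],
    [[0,-1,-6],0]
  ]
}}

```text
clock: 14.25
tool_pos: [0.513, 0.1233, 0.1489]
orientation: [179.3, -1.0, -83.7]
force: [-2.7, 1.3, 8.8]
opening: 0.0002
```

Run:
```python
from h import *
snap("scene","pics/s11.png",(270,190,390,280),6)
o=ctrl.get_obs();print(o['tool_pos'],o['orientation'],o['clock'],o['force'],o['opening'])
```

```text
[0.51295124 0.12318284 0.14803815] [179.31872931  -0.99041197 -83.73869666] 14.3 [-0.1568213  -1.24056632  5.71391477] 0.0005313565200024137
```

View pics/s11.png

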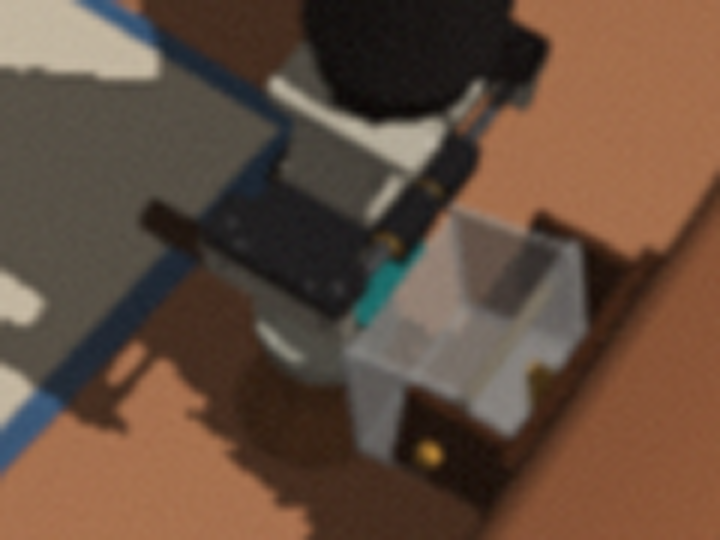

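{"op": "move_arm", "data": {
  "increments": [
    [[0,1,-6],0],
    [[0,0,-6],0],
    [[0,0,-6],0],
    [[0,0,-5],0],
    [[0,0,-5],0],
    [[0,0,-4],0],
    [[0,0,-3],0],
    [[0,0,-3],0]
  ]
}}

```text
clock: 15.1
tool_pos: [0.514, 0.1228, 0.1233]
orientation: [179.7, -1.2, -83.3]
force: [-13.1, -0.7, 29.7]
opening: 0.0002
```

Run:
```python
from h import *
snap("scene","pics/s12.png",(270,190,390,280),6);
o=ctrl.get_obs();print(o['tool_pos'],o['orientation'],o['clock'],o['force'],o['opening'])
```

```text
[0.51402277 0.12286089 0.12319925] [179.75170595  -1.18982347 -83.32027122] 15.15 [-14.85766573   0.28685436  32.01580721] 0.0002584656717952592
```

View pics/s12.png

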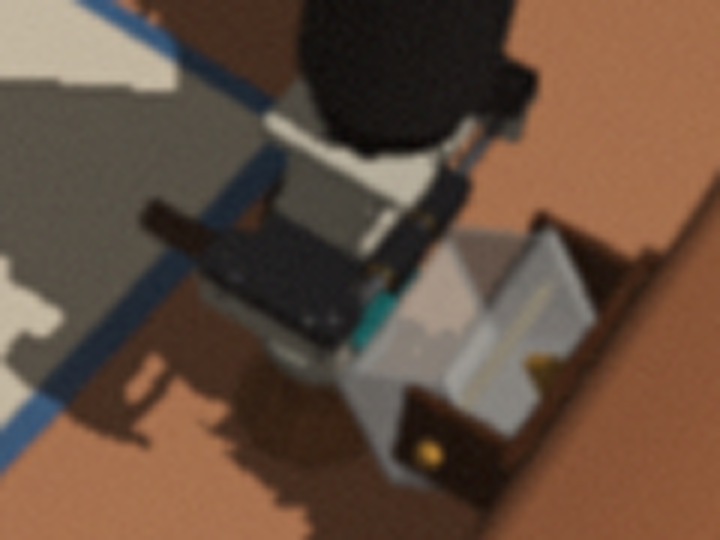

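{"op": "move_arm", "data": {
  "increments": [
    [[-1,0,0],0],
    [[0,0,-0.5],0],
    [[0,0,-0.5],0],
    [[0,0,-0.5],0],
    [[0,0,-0.5],0],
    [[0,0,-0.5],0],
    [[0,0,-0.5],0],
    [[0,0,-0.5],0]
  ]
}}

```text
clock: 15.95
tool_pos: [0.5137, 0.1225, 0.1264]
orientation: [-179.9, -1.2, -83.1]
force: [-3.4, 1.5, 10.0]
opening: 0.0001
```

Run:
```python
from h import *
snap("scene","pics/s13.png",(270,190,390,280),6);snap("top","pics/t13.png",(170,150,350,280),4)
o=ctrl.get_obs();print(o['tool_pos'],o['orientation'],o['clock'],o['force'],o['opening'],o['qvel'])
x0,y0=270,190
im=cv2.resize(cv2.imread('last_scene.png')[y0:y0+90,x0:x0+120],None,fx=6,fy=6,interpolation=cv2.INTER_CUBIC)
im=np.clip(im.astype(float)*1.8,0,255).astype(np.uint8)
th=np.linspace(0,2*np.pi,60);d=np.array([.113,-.994]);n=np.array([.994,.113]);c=np.array([.5125,.1125])
st=np.load('st.npy');cy,sy=np.cos(st[2]),np.sin(st[2])
def dr(P,col):
    q=((proj("scene",P)-[x0,y0]+.42)*6).astype(np.int32);cv2.polylines(im,[q],True,col,1)
dr([(*(c+.038*np.array([np.cos(t),np.sin(t)])),.094) for t in th],(0,0,255))
dr([(*(c+d*u+n*v),.093) for u,v in((.038,-.008),(.113,-.008),(.113,.008),(.038,.008))],(0,255,0))
# lip at several tilts
for tilt,col in((.54,(255,0,255)),(.575,(255,255,0))):
    P=[]
    for u,y in((.013,-.03),(.013,.03),(-.027,.03),(-.027,-.03)):
        a=.125+u*np.cos(.25)-.045;z=.035+u*np.sin(.25)
        a2=a*np.cos(tilt)+z*np.sin(tilt);z2=z*np.cos(tilt)-a*np.sin(tilt)
        X=-(a2+.045);P.append((st[0]+cy*X-sy*y,st[1]+sy*X+cy*y,.135+z2))
    dr(P,col)
cv2.imwrite('pics/s13o.png',im)
```

```text
[0.51375313 0.12249956 0.12634414] [-179.86320815   -1.19086871  -83.08868524] 16.05 [-3.07976724  0.18643384 10.61259532] 0.0009574221993011737 [-0.01878059 -0.00707704  0.02423744  0.01512654 -0.00386473  0.03865751]
```

View pics/s13o.png

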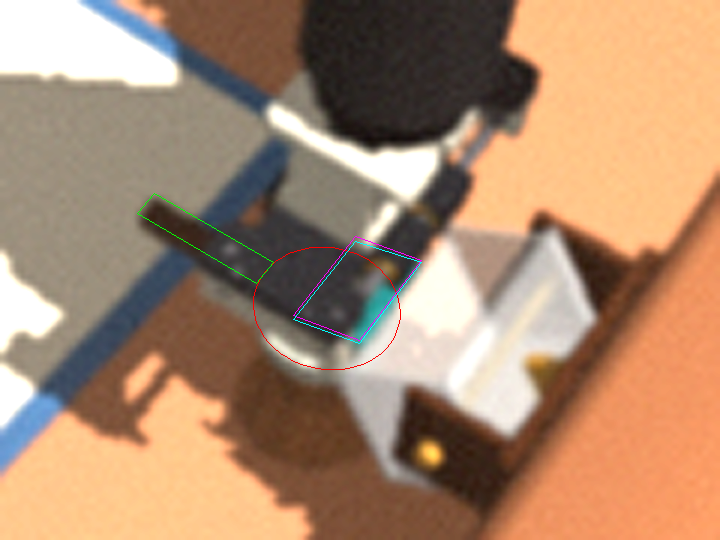

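View pics/t13.png

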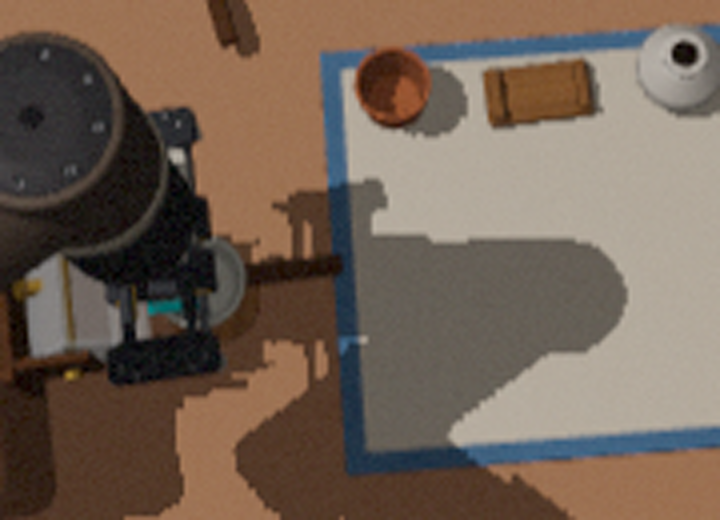

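{"op": "move_arm", "data": {
  "increments": [
    [[0,0,-1.5],0],
    [[0,0,-1.5],0],
    [[0,0,-1.3],0],
    [[0,0,-1.3],0],
    [[0,0,-1.3],0],
    [[0,0,-1.3],0],
    [[0,0,-1.3],0],
    [[0,0,-1.3],0]
  ]
}}

```text
clock: 16.85
tool_pos: [0.5139, 0.1228, 0.1236]
orientation: [-179.6, -1.2, -82.8]
force: [-7.0, -0.3, 16.6]
opening: 0.0002
```

Run:
```python
from h import *
for i in range(3):
    snap("scene","pics/s14.png",(270,190,390,280),6)
    o=ctrl.get_obs();print(o['tool_pos'],o['clock'],o['force'],abs(o['qvel']).max())
```

```text
[0.51392505 0.12285267 0.12362096] 16.9 [-6.80997552  0.03487344 16.90639899] 0.19064269696003433
[0.51393096 0.12284775 0.12362364] 16.95 [-7.53913319  0.3737898  17.83667389] 0.06928079840220781
[0.5138975  0.12282752 0.12359732] 17.0 [-6.48710237 -0.31169163 16.89362624] 0.034853384292157986
```

View pics/s14.png

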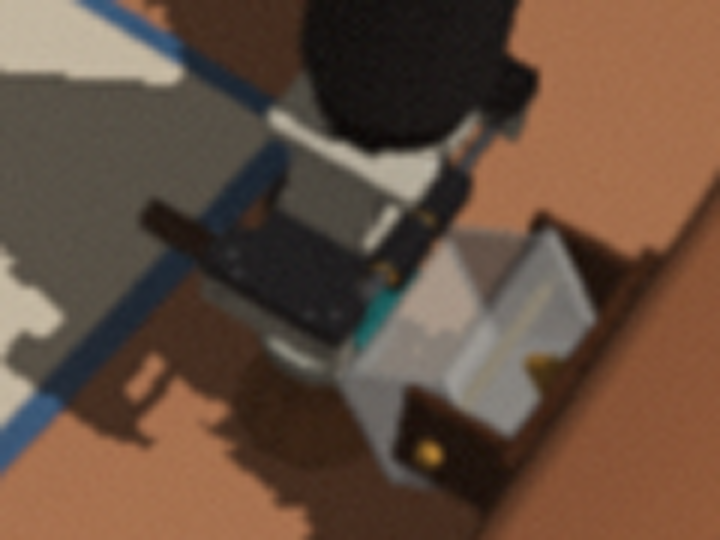

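Steady at the stop with about 17 N, the dish unmoved and the bystanders in place, so I hand it in.

Run:
```python
from plant import ctrl
print(ctrl.close_job())
o=ctrl.get_obs();print(o['tool_pos'],o['clock'],o['force'])
```

```text
the job is handed in; nothing more can be done
None
the job is handed in; nothing more can be done
```

The marble dish is on the post and let go, and the job was handed in at about 17 s with the shut fingers still holding the bin down. No verdict was reported.

- **Dish:** I gripped it by its handle and set it upright with the handle pointing away from the wall. In the picture overlays it sat within 1–3 mm of the post's centre. It looked unmoved after I pressed the bin.
- **Bin:** The last readings showed the fingers pressing steadily with about 17 N at a tip height of 0.1236 m. By geometry that puts the tilt at about 0.54–0.575 rad, at or just past the third click. I could not measure the tilt directly.
- **Bystanders:** The jar, spoon rest and cup looked in their original places in the last top picture.

**Disagreements:**
- The two cameras differed by 3–6 mm on some points, so I used combined fits.
- About 7 N of sideways force along x remained on the fingers while holding. I put this down to friction on the lip.

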